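# Bring round the bolt carousel and hang the U-bracket on the swivel hook

## Robot

A 6-joint arm with a two-finger parallel gripper is mounted at the origin on the work surface. World frame = base frame: x ahead of the robot, y to its left, z up, the work surface at z = 0. Lengths are in m, angles in rad, forces in N, time in s.
With the tool pointing down it reaches from about 0.375 to 0.9 m from the base axis. Payload 3.1 kg.
Tool frame: the origin (TCP) lies on the front face of the gripper's body, between the roots of the fingers; the fingertips stand 73 mm ahead of it and the grasp point (between the pads) lies 54 mm ahead of it (grasp_offset is the distance from the TCP to the grasp point, in m); z points along the fingers, y is the direction in which the jaws open and shut (so a half turn about z gives the same grasp; the last joint's range is limited). The gripper opens to 85 mm and grips with 20 to 120 N. Pads are 22 mm wide; open, the fingers measure 114 mm over their backs; the gripper's body (76 mm by 85 mm) begins 54 mm behind the grasp point. The pads swing forward as they close: fully open they stand 13 mm farther back than shut.
Start: joints at [1.147, 0.527, 1.433, -0, 1.181, -0.178], TCP at [0.151, 0.606, 0.304] pointing down, gripper open.
Joint ranges: [-3.08, 3.08], [-0.75, 2.2], [0.22, 2.44], [-1.43, 4.57], [0, 2.65], [-2.85, 2.85]. Speed limits (rad/s): [2.79, 2.79, 3.14, 3.14, 3.14, 3.14].

## Interface

Orientations are given as a unit quaternion [w, x, y, z].
In Python, from plant import * gives the robot as it stands.
- The arm moves only by the tool send_rows, never from a script. Its argument "increments" is a list of rows, each a list of 7 numbers: the turn, a rotation vector about the tool's x, y, z in degrees, then the shift along the tool's x, y, z in m, then the closure in counts, from 0 (fully open) to 255 (shut). A call has 1 to 8 rows; each row shifts and turns the commanded pose from where the row before left it, along the tool's axes as they then stand; what a row does not reach is not made up. A row lasts 1/12 s, in which the tool goes at most 41.7 mm and 7.16 degrees, less where a joint would pass 70% of its speed; a pose out of reach is approached as far as the arm can. A call is refused whole if a number of a shift passes 0.0417 or a number of a turn 7.16, either way. A call with a gripper value outside its range is refused whole. The fingers move at their own pace and stop on an object; "force" is the grip in N (left out, the last holds). Time passes only in rows, so rows that do not move let the fingers close. It gives the time, the measured TCP pose, the force and the opening at its end, in the units of the state.
- state(): the state, without advancing time (a new reading comes with each control period).
- read_camera(name): name is "side" or "top"; returns (picture, depth): 420x560x3 uint8, blue, green, red; 420x560 float32, m along the optical axis (not along the pixel's ray), 0 where there is no reading.
- camera_model(name): a dict with "intrinsics" (3x3 intrinsics, pixels), "eye" and "orientation" of the camera in the world. Camera axes: x right, y down, z forward; pixel columns grow to the right and rows downward; lengths in m; the calibration is good to about 2 mm. A picture is of the moment at which its call begins. camera_model takes no time and is no camera call.
- close_job(): hands the job in, once; it reports no verdict.
Trained networks look in the newest picture that a camera, given by its name, has taken for a name from the list of things; names that differ only in an ending like _2 or _b are one class to them, and where a whole thing is asked for, a point or a joint stands for the part that bears it (a point fixed in the world has none). Each returns a list of dicts, best first, with "score" (0 to 1); they miss things now and then, are a little off and sometimes report something else, mostly with a low value. They report only what shows in the picture. A call takes as long as a camera call. They do not tell look-alikes from the thing itself.
- spot_in(thing, camera): "bbox" ([left, top, right, bottom] in pixels, round what is visible of it).
The state is a dict: "t": time; "qpos": joint angles; "dq": joint speeds; "joint_torque": joint torques, N m; "ee_pos": TCP position; "tool_rot": TCP orientation; "contact_force": force on the tool from outside, world axes, zero at the start; "ft_torque": the same for the moment, N m; "grip_width": finger opening in m.
Only numpy, scipy, OpenCV 4.12 (cv2) and the standard library are available. Lean on these libraries where they do the work, as an engineer would, in place of code of your own. Each camera call takes 0.05 s, during which the arm holds its last target.

## Task

Turn the parts carousel until the pocket holding the U-shaped bracket stands squarely at the front opening, clear of the shield, with the bracket still in it, and swing the swivel hook round so that it points straight out from the front of its stand. Then take the bracket out and hang it astride the hook's arm, let go, and leave the hook still facing front. Keep the collar and the angle piece in their pockets and leave the other things on the bench where they are.

Things in the scene. Friction and masses are not known exactly. Their poses are not given: they have to be found in the camera images.
- shield: fixed carousel foot: plate 8 mm thick, clear flat shield on four posts. Origin on the table on the carousel's turning axis; -x is the front (robot side), where the opening is. The shield (92 to 96 mm above the table, 330 mm wide) covers all beyond x = -15 mm in this frame; its 10 mm posts stand at x = 0 and 160, y = +-160 mm
- rotor: grey carousel, disc of radius 145 mm with six equal pockets; origin on the turning axis at its underside, 10 mm above the table; z is the axis, its yaw tells how far it is turned. It turns either way as far as you like, lightly braked (about 1 N at the rim), and stays where left. Pocket floors lie 12 mm, pocket wall tops 30 mm above the origin
- pocket (a point): middle of the floor of the bracket's pocket, on the rotor's -x axis 72 mm from the turning axis; turns with the carousel. Pockets span 32 to 103 mm from the axis; the others follow every 60 degrees
- pin (a point): one of six upright steel finger pins on the carousel rim, for pushing it round: 10 mm thick, 50 mm tall, tops 72 mm above the table, 135 mm from the turning axis, one in line with each divider, 60 degrees apart; this is the one 30 degrees anticlockwise (seen from above) of the bracket's pocket; point half-way up
- bracket_center (a point): centre of the loose aluminium U-bracket (100 g), half-way up. It stands crown up on its two legs in its pocket: 55 mm tall, 36 mm over the legs (own y), 30 mm long (own x, the direction in which the open tunnel runs, roughly along the pocket's radius), walls 4 mm, so 28 mm between the legs and 51 mm under the crown
- hook_stand: fixed stand of the swivel hook: wooden plate 160 x 90 x 12 mm and a post; origin on the table on the post's axis; -x is its front. It may stand left or right of the carousel
- hook (a joint): angle of the hook about the upright post (rad): 0 = arm points straight out to the front (-x of the stand), positive = turned anticlockwise from above (towards -y of the stand). It starts turned to the positive side, moves with a push of about 1 N, stays where left, range -2.2 to 2.2
- hook_seat (a point): point on the hook arm's centre line 50 mm out from the post's axis, 150 mm above the table; turns with the hook, -x points out along the arm. The arm is a level 10 mm rod from the post's collar (radius 14 mm, top 163 mm above the table) to 90 mm out, where the tip bends up to 177 mm above the table (100 mm out)
- collar_center (a point): centre of a loose steel collar, 42 mm across, 18 tall, with a 22 mm bore, lying in the carousel; leave in its pocket
- angle_center (a point): loose small L-shaped angle piece, 36 x 30 x 30 mm, point inside it 10 mm above its underside, in the carousel; leave in its pocket
- jar_mid (a point): loose glass jar, 44 mm across, 60 tall, standing on the back of the hook stand; point at its middle; leave alone
- tape: loose yellow tape measure, 70 x 70 x 35 mm, origin under its centre; leave alone
- screwdriver: loose screwdriver lying near the robot; leave alone
- spray_mid (a point): loose spray can, 64 mm across, 150 tall, at the far side; point at its middle; leave alone
Things that resemble listed ones, but are neither listed nor needed, are in the scene too. Leave any turquoise look-alike of the hook_stand alone.

How it is judged:
By the outcome, as a careful person would: the job done as asked, in the order asked, and still so for the second after the job is handed in, with the robot touching nothing.
It also fails if it takes over 72 s, if anything falls off the work surface, if the arm or the gripper's body presses on something with over 40 N, if the wrist force passes 120 N, or if a joint passes its speed limit or range.

## Working session

There is one attempt and no reset: what is moved stays moved. The work goes in short steps, Python scripts to look and compute and a tool call to move; the robot and the scene stay as the last step left them, time stands still between calls to the robot, and variables do not carry over. Pictures are saved under pics/ and viewed, and the job is handed in when it is done.

Besides the shell and the picture viewer there is one more tool, called after "Call:" by a JSON object that holds its "op" and its "data". send_rows: Moves the arm, as the interface text tells. Its arguments: {"type":"object","properties":{"increments":{"type":"array","items":{"type":"array","items":{"type":"number"}}},"force":{"type":"number"}},"required":["increments"]}

```bash
ls; mkdir -p pics; cat > h.py <<'E'
from plant import *
import numpy as np, cv2
from scipy.spatial.transform import Rotation as R
def rq(q): return R.from_quat([q[1],q[2],q[3],q[0]]).as_matrix()
def cam(n):
    m=camera_model(n); o=np.array(m["orientation"],float)
    Rm=rq(o.ravel()) if o.size==4 else o
    return np.array(m["intrinsics"]),np.array(m["eye"]),Rm
def pts(n,d):
    K,e,Rm=cam(n); v,u=np.mgrid[:d.shape[0],:d.shape[1]]
    P=np.stack([(u-K[0,2])/K[0,0]*d,(v-K[1,2])/K[1,1]*d,d],-1)
    return P@Rm.T+e
def proj(n,p):
    K,e,Rm=cam(n); c=(np.array(p)-e)@Rm; c=c@K.T; return c[...,:2]/c[...,2:]
E
python3 - <<'E'
from h import *
for n in("top","side"):
    p,d=read_camera(n); cv2.imwrite(f"pics/{n}0.png",p); np.save(n+"0.npy",d)
    print(n,cam(n))
    for t in ["shield","rotor","bracket_center","hook_stand","hook","collar_center","angle_center","jar_mid","tape","screwdriver","spray_mid"]:
        print(t,[(np.round(b["bbox"]).tolist(),round(b["score"],2)) for b in spot_in(t,n)])
s=state();print(s)
E
```

```text
pics
top (array([[527.29194611,   0.        , 266.69377215],
       [  0.        , 527.29194611, 210.3655816 ],
       [  0.        ,   0.        ,   1.        ]]), array([0.24113838, 0.13267776, 1.634654  ]), array([[ 0.0049083 , -0.98167634,  0.19049271],
       [-0.99996543, -0.00609685, -0.00565381],
       [ 0.00671162, -0.19045837, -0.98167233]]))
shield [([297.0, 127.0, 418.0, 246.0], 0.97), ([292.0, 269.0, 357.0, 278.0], 0.56)]
rotor [([313.0, 185.0, 407.0, 235.0], 0.82)]
bracket_center [([236.0, 183.0, 275.0, 192.0], 0.19)]
hook_stand [([113.0, 270.0, 145.0, 343.0], 0.9), ([231.0, 167.0, 279.0, 221.0], 0.82), ([297.0, 109.0, 317.0, 136.0], 0.38)]
hook [([237.0, 185.0, 262.0, 190.0], 0.77), ([111.0, 293.0, 124.0, 339.0], 0.48), ([301.0, 109.0, 319.0, 136.0], 0.26)]
collar_center []
angle_center [([238.0, 264.0, 267.0, 292.0], 0.57), ([357.0, 206.0, 368.0, 218.0], 0.48), ([238.0, 183.0, 275.0, 193.0], 0.44)]
jar_mid [([238.0, 166.0, 254.0, 183.0], 0.76)]
tape [([238.0, 263.0, 266.0, 293.0], 0.9)]
screwdriver [([311.0, 267.0, 355.0, 276.0], 0.81)]
spray_mid [([298.0, 110.0, 318
[... 1070 characters left out ...]
0, 403.0, 266.0], 0.79)]
{'t': 1.2, 'qpos': array([ 1.14751260e+00,  5.27502676e-01,  1.43269723e+00, -1.53161146e-05,
        1.18143752e+00, -1.78508565e-01]), 'dq': array([ 0.00080979, -0.00011213, -0.00203511, -0.00085089, -0.00061945,
        0.00198722]), 'joint_torque': array([-3.22446713e-04, -4.42332244e+01, -1.78419739e+01, -1.73739936e-04,
        8.21115518e-04, -1.33075588e-06]), 'ee_pos': array([0.15142877, 0.60634757, 0.30390964]), 'tool_rot': array([ 1.32666386e-07,  1.22079390e-01,  9.92520338e-01, -2.34772589e-05]), 'contact_force': array([-0.6855124 ,  1.33215437,  0.19627783]), 'ft_torque': array([-0.02745437, -0.04558558, -0.01532009]), 'grip_width': 0.08560606674890435}
```

```bash
python3 - <<'E'
import cv2
a=cv2.imread("pics/top0.png");b=cv2.imread("pics/side0.png")
cv2.imwrite("pics/a1.png",cv2.resize(a[90:360,90:450],None,fx=2.2,fy=2.2,interpolation=3))
cv2.imwrite("pics/b1.png",cv2.resize(b[110:410,110:450],None,fx=1.98,fy=1.98,interpolation=3))
E
```

```text
(no output)
```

View pics/a1.png

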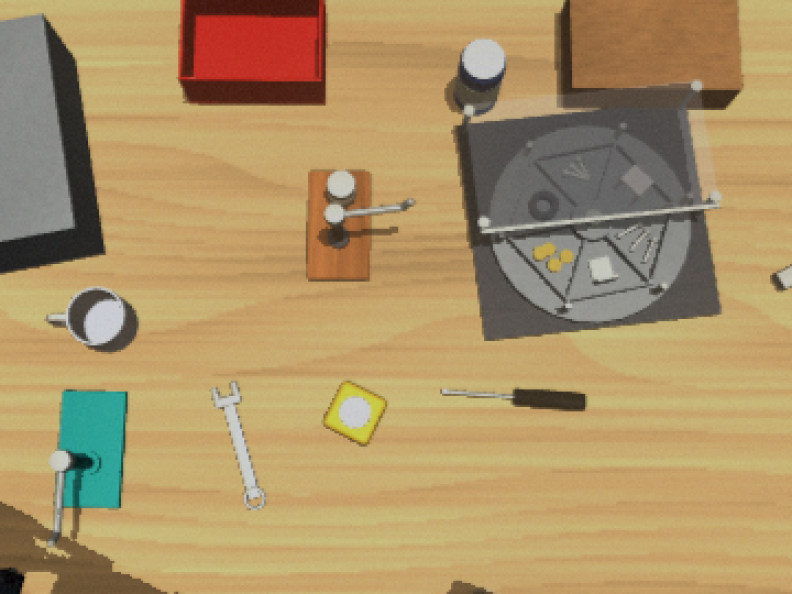

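View pics/b1.png

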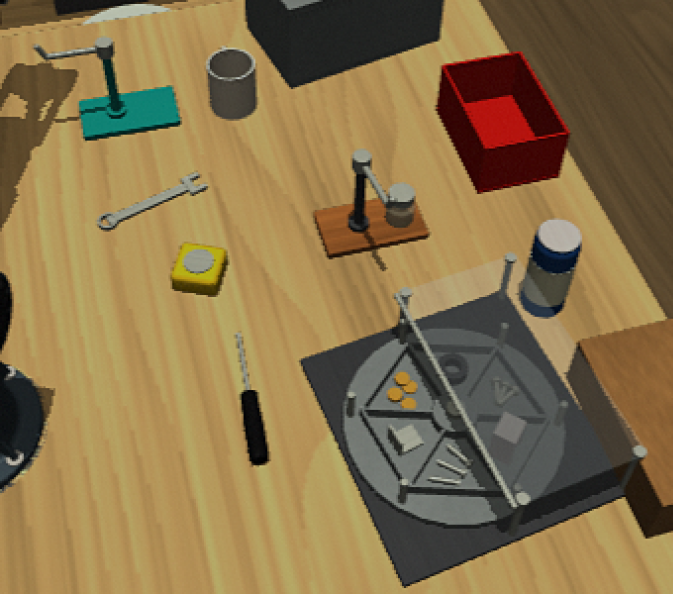

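```bash
python3 - <<'E'
from h import *
a=cv2.imread("pics/top0.png");b=cv2.imread("pics/side0.png")
cv2.imwrite("pics/a2.png",cv2.resize(a[120:250,292:422],None,fx=6,fy=6,interpolation=2)[:600])
c=cv2.resize(b[235:410,260:440],None,fx=4.4,fy=4.4,interpolation=2);cv2.imwrite("pics/b2.png",cv2.resize(b[255:390,275:415],None,fx=4.4,fy=4.4,interpolation=2))
c=np.hstack([cv2.resize(a[160:225,225:285],None,fx=6,fy=6,interpolation=2),cv2.resize(b[180:245,265:330],None,fx=6,fy=6,interpolation=2)])
cv2.imwrite("pics/c2.png",c)
d=np.load("top0.npy");P=pts("top",d)
for nm,(u,v) in dict(p1=(484,222),p2=(716,200),p3=(468,110),p4=(696,86),hub=(595,228),pink=(637,180),white=(602,268),post=(335,214),tip=(408,203),stand1=(308,170),stand2=(370,170),stand3=(368,279),stand4=(307,279)).items():
    u=90+u/2.2;v=90+v/2.2;print(nm,np.round([u,v]),np.round(P[int(v),int(u)],3))
E
```

```text
p1 [310. 191.] [ 0.602 -0.005  0.098]
p2 [415. 181.] [ 0.635 -0.322  0.097]
p3 [303. 140.] [0.758 0.017 0.099]
p4 [406. 129.] [ 0.797 -0.303  0.095]
hub [360. 194.] [ 0.607 -0.166  0.04 ]
pink [380. 172.] [ 0.663 -0.215  0.094]
white [364. 212.] [ 0.554 -0.178  0.019]
post [242. 187.] [0.596 0.196 0.159]
tip [275. 182.] [0.608 0.101 0.172]
stand1 [230. 167.] [ 0.702  0.242 -0.01 ]
stand2 [258. 167.] [ 0.7    0.152 -0.001]
stand3 [257. 217.] [0.538 0.154 0.012]
stand4 [230. 217.] [0.539 0.242 0.005]
```

View pics/a2.png

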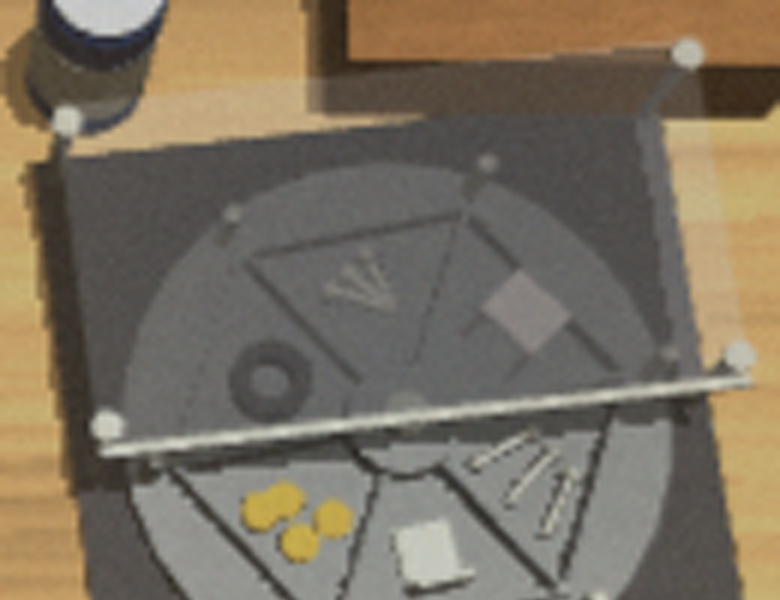

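View pics/b2.png

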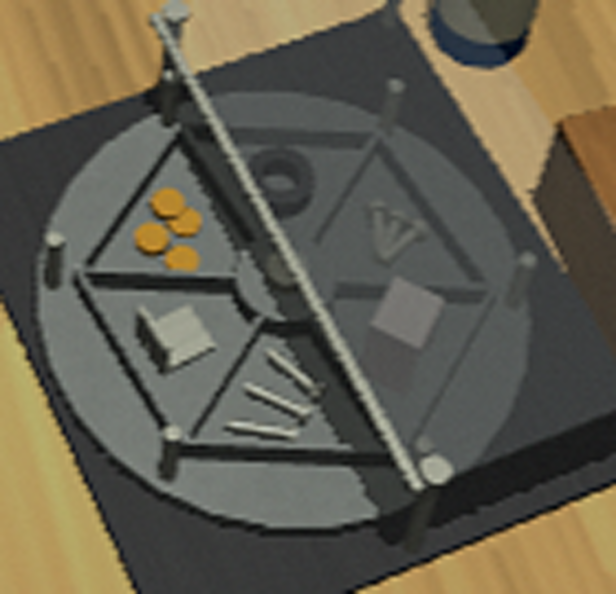

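View pics/c2.png

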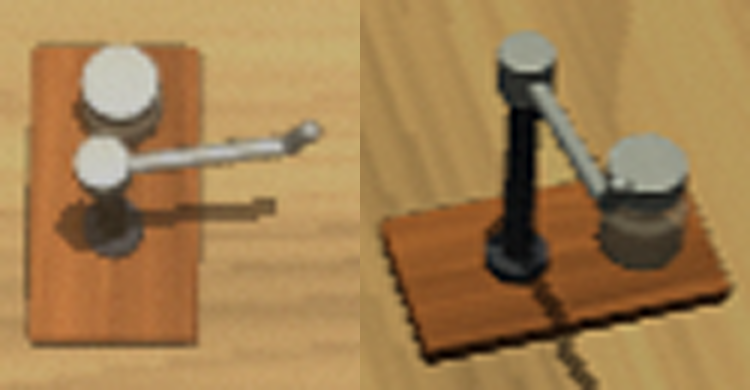

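The bracket is the tall pinkish square block under the shield (top px ≈ 380,172). The white L at (364,212) is the angle piece and the dark ring is the collar. There are two hook stands: the wooden one at top px (242,187) fits the description (jar on its back), and the turquoise one at (118,300) is the look-alike. Next I'll fit the poses.

```bash
cat > fit.py <<'E'
from h import *
from scipy.optimize import least_squares
T=lambda U,V:((U+.5)/6-.5+292,(V+.5)/6-.5+120)
S=lambda U,V:((U+.5)/4.4-.5+275,(V+.5)/4.4-.5+255)
posts=[("top",T(108,427),(0,.16)),("top",T(738,356),(0,-.16)),("top",T(67,122),(.16,.16)),("top",T(688,53),(.16,-.16)),("side",S(435,468),(0,-.16)),("side",S(172,10),(0,.16))]
pins=[("top",T(*p)) for p in[(233,213),(487,160),(668,352),(598,598)]]+[("side",S(*p)) for p in[(55,240),(172,432),(423,442),(527,260),(395,86),(170,76)]]
def ray(n,uv,z):
    K,e,Rm=cam(n); d=Rm@np.linalg.inv(K)@[*uv,1]; return (e+d*(z-e[2])/d[2])
if __name__=="__main__":
    rot=lambda a:np.array([[np.cos(a),-np.sin(a)],[np.sin(a),np.cos(a)]])
    pw=[ray(n,uv,.099)[:2] for n,uv,_ in posts]; qw=[ray(n,uv,.072)[:2] for n,uv in pins]
    def f(x):
        r=[]
        for w,(n,uv,l) in zip(pw,posts): r+=list(w-x[:2]-rot(x[2])@np.array(l))
        for w in qw:
            v=w-x[:2];a=np.arctan2(v[1],v[0]);k=np.round((a-x[3])/(np.pi/3))*np.pi/3+x[3]
            r+=list(v-.135*np.array([np.cos(k),np.sin(k)]))
        return r
    for x3 in (0,.3,.6,.9):
        s=least_squares(f,[.6185,-.1635,.11,x3],loss="soft_l1",f_scale=.003)
        print(s.cost,s.x,np.rad2deg(s.x[2:]))
        best=s if x3==0 or s.cost<best.cost else best
    print(np.round(np.reshape(f(best.x),(-1,2))*1000,1).tolist())
    for n,uv in(("top",T(527,312)),("side",S(410,312))):
        p=ray(n,uv,.077);v=p[:2]-best.x[:2];print(n,uv,p,np.hypot(*v),np.rad2deg(np.arctan2(v[1],v[0])))
E
python3 fit.py; python3 - <<'E'
from h import *
from fit import ray
# hook from c2: top off (225,160)x6 ; side off(265,180)x6, shifted 360
T=lambda U,V:((U+.5)/6-.5+225,(V+.5)/6-.5+160)
S=lambda U,V:((U-360+.5)/6-.5+265,(V+.5)/6-.5+180)
print("collar",ray("top",T(102,163),.163),ray("side",S(527,50),.163))
print("tip",ray("top",T(310,130),.177),ray("side",S(625,188),.177))
print("armnear",ray("top",T(135,164),.15),"armfar",ray("top",T(282,146),.15))
print("stand corners",[ray("top",T(*q),.012)[:2].round(4) for q in[(34,45),(200,45),(196,343),(30,342)]],[ray("side",S(*q),.012)[:2].round(4) for q in[(382,218),(430,355),(730,290)]])
print("jar",ray("top",T(120,82),.072))
E
```

```text
1.2333820335237252e-05 [ 0.61852631 -0.16253913  0.12147064 -0.31245513] [  6.95975521 -17.90235997]
1.2333820335108928e-05 [ 0.61852631 -0.16253913  0.12147064  0.73474239] [ 6.95975517 42.09763776]
1.2333820335156995e-05 [ 0.61852631 -0.16253913  0.12147064  0.73474236] [ 6.95975516 42.09763628]
1.2333820335111692e-05 [ 0.61852631 -0.16253913  0.12147064 -0.31245517] [  6.95975517 -17.90236265]
[[0.5, -0.4], [0.3, 0.9], [0.5, -0.6], [0.9, -0.6], [-0.2, 0.7], [-1.5, 0.6], [0.6, 0.0], [1.6, 0.3], [0.3, 1.8], [1.1, 1.2], [0.1, -1.3], [-0.6, 0.3], [-0.7, 0.6], [-1.0, -1.4], [-0.8, -1.5], [-1.2, -0.7]]
top (379.4166666666667, 171.58333333333334) [ 0.66631913 -0.22033086  0.077     ] 0.07499358155854056 -50.40980274432277
side (367.7954545454545, 325.52272727272725) [ 0.66720786 -0.22132288  0.077     ] 0.07632445500168698 -50.37027206294812
collar [0.59523331 0.19653373 0.163     ] [0.59603758 0.19677384 0.163     ]
tip [0.60859701 0.09749152 0.177     ] [0.60938303 0.09102375 0.177     ]
armnear [0.59796968 0.18118783 0.15      ] armfar [0.60736071 0.11034718 0.15      ]
stand corners [array([0.6957, 0.2401]), array([0.6963, 0.152 ]), array([0.5355, 0.1528]), array([0.5355, 0.2392])] [array([0.5377, 0.241 ]), array([0.5375, 0.1489]), array([0.6933, 0.1501])]
jar [0.65963184 0.19189913 0.072     ]
```

```bash
cat > calc.py <<'E'
import numpy as np
def plan(start, segs):
    """start (x,y,z,psi deg); segs list of (x,y,z,psi,n): straight with pure shift if psi same, pure turn if pos same"""
    p=np.array(start[:3],float);a=start[3]
    for *t,b,n in segs:
        t=np.array(t,float);d=(t-p)/n; s=np.deg2rad(a)
        if abs(b-a)>1e-6 and np.linalg.norm(t-p)>1e-6: print("MIX"); 
        sx=-np.sin(s)*d[0]+np.cos(s)*d[1]; sy=np.cos(s)*d[0]+np.sin(s)*d[1]
        print(n,"x [0,0,%.3f, %.5f,%.5f,%.5f]"%(-(b-a)/n,sx,sy,-d[2])); p=t;a=b
def arc(C,r,phi0,phi1,psi_off,n):
    d=(phi1-phi0)/n; f=np.deg2rad
    v=r*np.array([np.cos(f(phi0+d))-np.cos(f(phi0)),np.sin(f(phi0+d))-np.sin(f(phi0))]);s=f(phi0+psi_off)
    print("arc",n,"x [0,0,%.3f, %.5f,%.5f,0]"%(-d,-np.sin(s)*v[0]+np.cos(s)*v[1],np.cos(s)*v[0]+np.sin(s)*v[1]))
def cur():
    from h import state,rq
    s=state();M=rq(s["tool_rot"]);p=s["ee_pos"];psi=np.rad2deg(np.arctan2(M[1,1],M[0,1]))
    print("t",s["t"],"pos",p.round(4),"psi",psi.round(2),"zdown",M[:,2].round(4),"F",s["contact_force"].round(1),"w",round(s["grip_width"],4),"q",s["qpos"].round(2))
    return (*p,psi)
E
python3 - <<'E'
from calc import *
c=cur()
plan(c,[(.45,.15,.304,c[3],16),(.518,-.253,.304,c[3],12),(.518,-.253,.304,-47.9,18),(.518,-.253,.11,-47.9,8)])
arc(0,.135,222.1,157,-270,16)
E
```

```text
t 1.2 pos [0.1514 0.6063 0.3039] psi 75.98 zdown [-0. -0. -1.] F [-0.7  1.3  0.2] w 0.0856 q [ 1.15  0.53  1.43 -0.    1.18 -0.18]
16 x [0,0,-0.000, -0.02502,-0.02315,-0.00001]
12 x [0,0,-0.000, -0.01364,-0.03121,-0.00000]
18 x [0,0,6.882, 0.00000,0.00000,-0.00000]
8 x [0,0,-0.000, 0.00000,0.00000,0.02425]
arc 16 x [0,0,4.069, 0.00034,-0.00958,0]
```

Call:
{"op": "send_rows", "data": {"increments": [[0,0,0,-0.025,-0.0231,0,0],[0,0,0,-0.025,-0.0231,0,0],[0,0,0,-0.025,-0.0231,0,0],[0,0,0,-0.025,-0.0231,0,0],[0,0,0,-0.025,-0.0231,0,0],[0,0,0,-0.025,-0.0231,0,0],[0,0,0,-0.025,-0.0231,0,0],[0,0,0,-0.025,-0.0231,0,0]], "force": 20}}

```text
t: 1.87
ee_pos: [0.3013, 0.3773, 0.3042]
tool_rot: [0.0, 0.122, 0.993, 0.0]
contact_force: [1.2, -0.6, 0.1]
grip_width: 0.0854
```

Call:
{"op": "send_rows", "data": {"increments": [[0,0,0,-0.025,-0.0231,0,0],[0,0,0,-0.025,-0.0231,0,0],[0,0,0,-0.025,-0.0231,0,0],[0,0,0,-0.025,-0.0231,0,0],[0,0,0,-0.025,-0.0231,0,0],[0,0,0,-0.025,-0.0231,0,0],[0,0,0,-0.025,-0.0231,0,0],[0,0,0,-0.025,-0.0231,0,0]]}}

```text
t: 2.53
ee_pos: [0.4507, 0.1493, 0.3042]
tool_rot: [0.0, 0.122, 0.993, 0.0]
contact_force: [-0.1, -0.9, 0.5]
grip_width: 0.0852
```

Call:
{"op": "send_rows", "data": {"increments": [[0,0,0,-0.0136,-0.0312,0,0],[0,0,0,-0.0136,-0.0312,0,0],[0,0,0,-0.0136,-0.0312,0,0],[0,0,0,-0.0136,-0.0312,0,0],[0,0,0,-0.0136,-0.0312,0,0],[0,0,0,-0.0136,-0.0312,0,0]]}}

```text
t: 3.03
ee_pos: [0.4838, -0.0523, 0.3042]
tool_rot: [0.0, 0.122, 0.993, -0.0]
contact_force: [0.6, 0.8, 0.2]
grip_width: 0.0851
```

Call:
{"op": "send_rows", "data": {"increments": [[0,0,0,-0.0136,-0.0312,0,0],[0,0,0,-0.0136,-0.0312,0,0],[0,0,0,-0.0136,-0.0312,0,0],[0,0,0,-0.0136,-0.0312,0,0],[0,0,0,-0.0136,-0.0312,0,0],[0,0,0,-0.0136,-0.0312,0,0]]}}

```text
t: 3.53
ee_pos: [0.5175, -0.2538, 0.304]
tool_rot: [0.0, 0.122, 0.992, -0.0]
contact_force: [0.2, 0.3, 0.2]
grip_width: 0.0856
```

Call:
{"op": "send_rows", "data": {"increments": [[0,0,6.88,0,0,0,0],[0,0,6.88,0,0,0,0],[0,0,6.88,0,0,0,0],[0,0,6.88,0,0,0,0],[0,0,6.88,0,0,0,0],[0,0,6.88,0,0,0,0]]}}

```text
t: 4.03
ee_pos: [0.5175, -0.2521, 0.3039]
tool_rot: [0.0, 0.467, 0.884, -0.0]
contact_force: [0.2, -0.4, -0.0]
grip_width: 0.0856
```

Call:
{"op": "send_rows", "data": {"increments": [[0,0,6.88,0,0,0,0],[0,0,6.88,0,0,0,0],[0,0,6.88,0,0,0,0],[0,0,6.88,0,0,0,0],[0,0,6.88,0,0,0,0],[0,0,6.88,0,0,0,0]]}}

```text
t: 4.53
ee_pos: [0.5175, -0.252, 0.304]
tool_rot: [0.0, 0.749, 0.663, 0.0]
contact_force: [0.9, 0.6, 0.7]
grip_width: 0.0855
```

Call:
{"op": "send_rows", "data": {"increments": [[0,0,6.88,0,0,0,0],[0,0,6.88,0,0,0,0],[0,0,6.88,0,0,0,0],[0,0,6.88,0,0,0,0],[0,0,6.88,0,0,0,0],[0,0,6.88,0,0,0,0],[0,0,0,0,0,0,0],[0,0,0,0,0,0,0]]}}

```text
t: 5.2
ee_pos: [0.5176, -0.252, 0.304]
tool_rot: [0.0, 0.933, 0.361, 0.0]
contact_force: [0.5, -0.4, -0.1]
grip_width: 0.0855
```

```bash
python3 - <<'E'
from calc import *
c=cur()
plan(c,[(.5183,-.253,c[2],c[3],1),(.5183,-.253,c[2],-47.9,1),(.5183,-.253,.11,-47.9,7)])
E
```

```text
t 5.2 pos [ 0.5176 -0.252   0.304 ] psi -47.69 zdown [ 1.e-04 -1.e-04 -1.e+00] F [ 0.5 -0.4 -0.1] w 0.0855 q [-0.65  0.46  1.56 -0.    1.12  0.19]
1 x [0,0,-0.000, -0.00014,0.00125,-0.00000]
1 x [0,0,0.208, 0.00000,0.00000,-0.00000]
7 x [0,0,-0.000, 0.00000,0.00000,0.02771]
```

Call:
{"op": "send_rows", "data": {"increments": [[0,0,0.2,-0.0001,0.0013,0.0277,0],[0,0,0,0,0,0.0277,0],[0,0,0,0,0,0.0277,0],[0,0,0,0,0,0.0277,0],[0,0,0,0,0,0.0277,0],[0,0,0,0,0,0.0277,0],[0,0,0,0,0,0.0277,0]]}}

```text
t: 5.78
ee_pos: [0.5185, -0.2531, 0.1089]
tool_rot: [0.0, 0.933, 0.359, 0.0]
contact_force: [0.7, -1.0, 0.5]
grip_width: 0.0855
```

Call:
{"op": "send_rows", "data": {"increments": [[0,0,0,0,0,0,200],[0,0,0,0,0,0,213],[0,0,0,0,0,0,213],[0,0,0,0,0,0,213],[0,0,0,0,0,0,213],[0,0,0,0,0,0,213]]}}

```text
t: 6.28
ee_pos: [0.519, -0.2534, 0.1117]
tool_rot: [0.001, 0.934, 0.358, 0.001]
contact_force: [0.2, 0.2, -0.0]
grip_width: 0.0148
```

```bash
python3 - <<'E'
from h import *
from calc import cur
cur()
p,d=read_camera("side"); cv2.imwrite("pics/s1.png",cv2.resize(p[200:400,200:440],None,fx=3,fy=3,interpolation=2))
E
```

```text
t 6.2833 pos [ 0.519  -0.2534  0.1117] psi -48.04 zdown [ 0.0025 -0.0019 -1.    ] F [ 0.2  0.2 -0. ] w 0.0148 q [-0.65  0.74  1.69  0.    0.71  0.19]
```

View pics/s1.png

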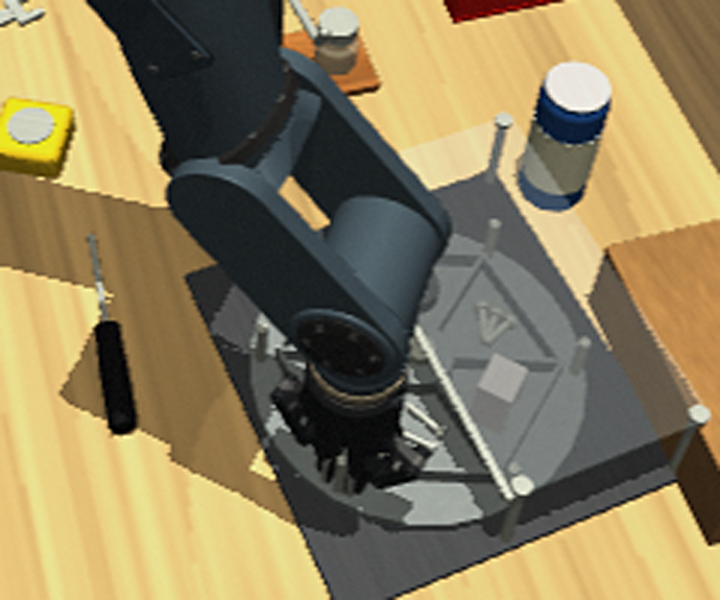

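Call:
{"op": "send_rows", "data": {"increments": [[0,0,4.07,0.0003,-0.0096,0,213],[0,0,4.07,0.0003,-0.0096,0,213],[0,0,4.07,0.0003,-0.0096,0,213],[0,0,4.07,0.0003,-0.0096,0,213]]}}

```text
t: 6.67
ee_pos: [0.4975, -0.2218, 0.111]
tool_rot: [0.001, 0.975, 0.22, 0.001]
contact_force: [0.7, -1.1, 0.0]
grip_width: 0.0143
```

Call:
{"op": "send_rows", "data": {"increments": [[0,0,4.07,0.0003,-0.0096,0,213],[0,0,4.07,0.0003,-0.0096,0,213],[0,0,4.07,0.0003,-0.0096,0,213],[0,0,4.07,0.0003,-0.0096,0,213]]}}

```text
t: 7.0
ee_pos: [0.4856, -0.1851, 0.1109]
tool_rot: [0.001, 0.997, 0.08, 0.001]
contact_force: [1.0, -0.7, 1.2]
grip_width: 0.0139
```

```bash
python3 - <<'E'
from calc import *
c=cur(); v=np.array(c[:2])-[.6185,-.1625];print(np.hypot(*v),np.rad2deg(np.arctan2(v[1],v[0]))%360,"expect",222.1-32.56)
E
```

```text
t 7.0 pos [ 0.4856 -0.1851  0.1109] psi -80.82 zdown [ 0.0021 -0.0018 -1.    ] F [ 1.  -0.7  1.2] w 0.0139 q [-0.58  0.7   1.84 -0.    0.6   0.83]
0.13478707983530755 189.6634657139377 expect 189.54
```

Call:
{"op": "send_rows", "data": {"increments": [[0,0,4.07,0.0003,-0.0096,0,213],[0,0,4.07,0.0003,-0.0096,0,213],[0,0,4.07,0.0003,-0.0096,0,213],[0,0,4.07,0.0003,-0.0096,0,213],[0,0,4.07,0.0003,-0.0096,0,213],[0,0,4.07,0.0003,-0.0096,0,213],[0,0,4.07,0.0003,-0.0096,0,213],[0,0,4.07,0.0003,-0.0096,0,213]]}}

```text
t: 7.67
ee_pos: [0.4945, -0.1095, 0.1108]
tool_rot: [0.0, 0.979, -0.202, 0.001]
contact_force: [-0.2, -2.3, 1.5]
grip_width: 0.0139
```

Call:
{"op": "send_rows", "data": {"increments": [[0,0,0,0,0,0,255],[0,0,0,0,0,0,255],[0,0,0,0,0,0,255],[0,0,0,0,0,0,0],[0,0,0,0,0,0,0],[0,0,0,0,0,0,0],[0,0,0,0,0,0,0]]}}

```text
t: 8.25
ee_pos: [0.4939, -0.1098, 0.1099]
tool_rot: [0.0, 0.98, -0.201, -0.0]
contact_force: [-0.5, 0.3, -0.1]
grip_width: 0.0574
```

Call:
{"op": "send_rows", "data": {"increments": [[0,0,0,0,0,0,0],[0,0,0,0,0,-0.03,0],[0,0,0,0,0,-0.03,0]]}}

```text
t: 8.5
ee_pos: [0.4927, -0.1092, 0.1688]
tool_rot: [-0.001, 0.98, -0.201, -0.003]
contact_force: [1.2, 0.2, 0.6]
grip_width: 0.0851
```

```bash
python3 - <<'E'
from calc import *
c=cur(); v=np.array(c[:2])-[.6185,-.1625];print(np.hypot(*v),np.rad2deg(np.arctan2(v[1],v[0]))%360)
arc(0,.135,157,217,-270,12)
E
```

```text
t 8.5 pos [ 0.4927 -0.1092  0.1688] psi -113.19 zdown [-0.0054  0.0025 -1.    ] F [1.2 0.2 0.6] w 0.0851 q [-0.44  0.59  1.85 -0.    0.72  1.54]
0.13660645952339104 157.01467039304683
arc 12 x [0,0,-5.000, 0.00051,0.01177,0]
```

Call:
{"op": "send_rows", "data": {"increments": [[0,0,-5,0.0005,0.0118,0,0],[0,0,-5,0.0005,0.0118,0,0],[0,0,-5,0.0005,0.0118,0,0],[0,0,-5,0.0005,0.0118,0,0],[0,0,-5,0.0005,0.0118,0,0],[0,0,-5,0.0005,0.0118,0,0]]}}

```text
t: 9.0
ee_pos: [0.4835, -0.1793, 0.1699]
tool_rot: [-0.0, 0.998, 0.062, -0.0]
contact_force: [-0.1, 0.3, 0.4]
grip_width: 0.0854
```

Call:
{"op": "send_rows", "data": {"increments": [[0,0,-5,0.0005,0.0118,0,0],[0,0,-5,0.0005,0.0118,0,0],[0,0,-5,0.0005,0.0118,0,0],[0,0,-5,0.0005,0.0118,0,0],[0,0,-5,0.0005,0.0118,0,0],[0,0,-5,0.0005,0.0118,0,0],[0,0,0,0,0,0,0]]}}

```text
t: 9.58
ee_pos: [0.5113, -0.2462, 0.1701]
tool_rot: [0.002, 0.949, 0.316, 0.001]
contact_force: [-0.2, 0.9, 0.2]
grip_width: 0.0858
```

```bash
python3 - <<'E'
from h import *
from calc import *
c=cur(); v=np.array(c[:2])-[.6185,-.1625];print(np.hypot(*v),np.rad2deg(np.arctan2(v[1],v[0]))%360)
p,d=read_camera("side"); cv2.imwrite("pics/s2.png",cv2.resize(p[240:400,240:440],None,fx=3.7,fy=3.7,interpolation=2))
E
```

```text
t 9.5833 pos [ 0.5113 -0.2462  0.1701] psi -53.16 zdown [ 0.0027 -0.0024 -1.    ] F [-0.2  0.9  0.2] w 0.0858 q [-0.65  0.64  1.69 -0.    0.81  0.28]
0.13597920833391264 217.98756299966337
```

View pics/s2.png

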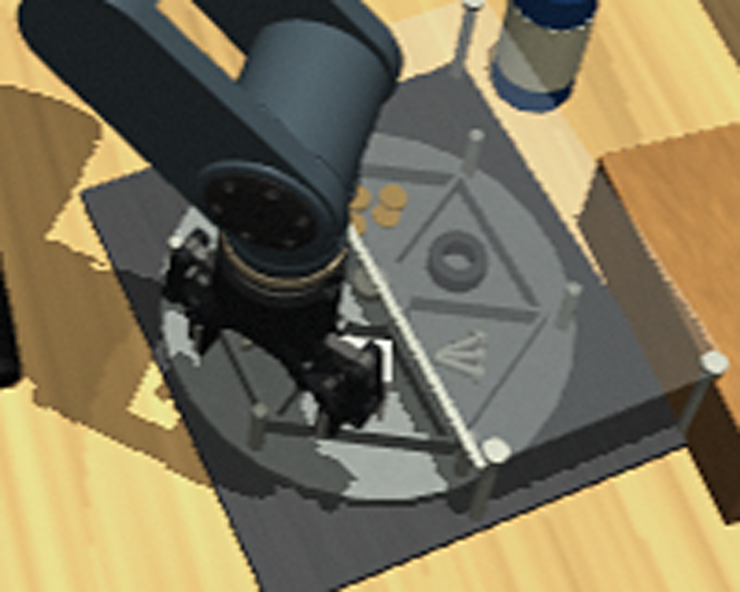

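Call:
{"op": "send_rows", "data": {"increments": [[0,0,0,0,0,0.03,0],[0,0,0,0,0,0.03,0],[0,0,0,0,0,0,213],[0,0,0,0,0,0,213],[0,0,0,0,0,0,213],[0,0,0,0,0,0,213],[0,0,0,0,0,0,213]]}}

```text
t: 10.22
ee_pos: [0.5106, -0.2443, 0.1117]
tool_rot: [0.001, 0.949, 0.316, 0.001]
contact_force: [-0.3, -0.3, 0.1]
grip_width: 0.0256
```

Call:
{"op": "send_rows", "data": {"increments": [[0,0,3.75,0.0003,-0.0088,0,213],[0,0,3.75,0.0003,-0.0088,0,213],[0,0,3.75,0.0003,-0.0088,0,213],[0,0,3.75,0.0003,-0.0088,0,213],[0,0,3.75,0.0003,-0.0088,0,213],[0,0,3.75,0.0003,-0.0088,0,213],[0,0,3.75,0.0003,-0.0088,0,213],[0,0,3.75,0.0003,-0.0088,0,213]]}}

```text
t: 10.88
ee_pos: [0.4847, -0.1796, 0.1115]
tool_rot: [0.001, 0.998, 0.058, 0.001]
contact_force: [-0.1, -0.8, 1.1]
grip_width: 0.0142
```

Call:
{"op": "send_rows", "data": {"increments": [[0,0,3.75,0.0003,-0.0088,0,213],[0,0,3.75,0.0003,-0.0088,0,213],[0,0,3.75,0.0003,-0.0088,0,213],[0,0,3.75,0.0003,-0.0088,0,213],[0,0,3.75,0.0003,-0.0088,0,213],[0,0,3.75,0.0003,-0.0088,0,213],[0,0,3.75,0.0003,-0.0088,0,213],[0,0,3.75,0.0003,-0.0088,0,213]]}}

```text
t: 11.55
ee_pos: [0.4944, -0.1102, 0.1113]
tool_rot: [0.0, 0.979, -0.203, 0.001]
contact_force: [-1.3, -0.5, 0.7]
grip_width: 0.0139
```

```bash
python3 - <<'E'
from h import *
from calc import *
c=cur(); v=np.array(c[:2])-[.6185,-.1625];print(np.hypot(*v),np.rad2deg(np.arctan2(v[1],v[0]))%360)
plan(c,[(.6185+.135*np.cos(np.deg2rad(157)),-.1625+.135*np.sin(np.deg2rad(157)),.11,c[3],1)])
E
```

```text
t 11.55 pos [ 0.4944 -0.1102  0.1113] psi -113.37 zdown [ 0.0014 -0.0011 -1.    ] F [-1.3 -0.5  0.7] w 0.0139 q [-0.44  0.69  1.87 -0.    0.57  1.54]
0.13469219741528177 157.13757843137466
1 x [0,0,-0.000, -0.00031,-0.00032,0.00135]
```

Call:
{"op": "send_rows", "data": {"increments": [[0,0,0,0,0,0,255],[0,0,0,0,0,0,255],[0,0,0,0,0,0,255],[0,0,0,0,0,0,0],[0,0,0,0,0,0,0],[0,0,0,0,0,0,0],[0,0,0,0,0,0,0],[0,0,0,0,0,0,0]]}}

```text
t: 12.22
ee_pos: [0.4941, -0.1106, 0.11]
tool_rot: [0.0, 0.98, -0.201, 0.0]
contact_force: [-0.1, -0.3, -0.0]
grip_width: 0.0696
```

Call:
{"op": "send_rows", "data": {"increments": [[0,0,0,0,0,-0.025,0],[0,0,0,0,0,-0.035,0],[0,0,0,0,0,-0.035,0],[0,0,0,0,0,-0.035,0],[0,0,0,0,0,-0.035,0],[0,0,0,0,0,-0.029,0]]}}

```text
t: 12.72
ee_pos: [0.4941, -0.1104, 0.3065]
tool_rot: [0.0, 0.98, -0.201, 0.001]
contact_force: [0.6, 0.1, 0.1]
grip_width: 0.0856
```

Call:
{"op": "send_rows", "data": {"increments": [[0,0,-6.71,0,0,0,0],[0,0,-6.71,0,0,0,0],[0,0,-6.71,0,0,0,0],[0,0,-6.71,0,0,0,0],[0,0,-6.71,0,0,0,0],[0,0,-6.71,0,0,0,0]]}}

```text
t: 13.22
ee_pos: [0.4938, -0.1103, 0.3038]
tool_rot: [-0.0, 0.988, 0.151, -0.0]
contact_force: [0.6, -0.1, 0.3]
grip_width: 0.0856
```

Call:
{"op": "send_rows", "data": {"increments": [[0,0,-6.71,0,0,0,0],[0,0,-6.71,0,0,0,0],[0,0,-6.71,0,0,0,0],[0,0,-6.71,0,0,0,0],[0,0,-6.71,0,0,0,0],[0,0,-6.71,0,0,0,0]]}}

```text
t: 13.72
ee_pos: [0.4938, -0.1103, 0.3037]
tool_rot: [-0.0, 0.876, 0.482, -0.0]
contact_force: [0.4, 0.1, 0.6]
grip_width: 0.0856
```

Call:
{"op": "send_rows", "data": {"increments": [[0,0,-6.71,0,0,0,0],[0,0,-6.71,0,0,0,0],[0,0,-6.71,0,0,0,0],[0,0,-6.71,0,0,0,0],[0,0,-6.71,0,0,0,0],[0,0,-6.71,0,0,0,0]]}}

```text
t: 14.22
ee_pos: [0.4938, -0.1103, 0.3037]
tool_rot: [-0.0, 0.656, 0.754, -0.0]
contact_force: [-0.4, -0.1, 0.5]
grip_width: 0.0853
```

```bash
python3 - <<'E'
from h import *
from calc import *
c=cur()
plan(c,[(.6048,.1272,c[2],c[3],8),(.6048,.1272,c[2],7.5,1),(.6048,.1272,.206,7.5,4)])
arc(0,.07,277.5,180,-270,18)
E
```

```text
t 14.2167 pos [ 0.4938 -0.1103  0.3037] psi 7.94 zdown [-7.e-04  3.e-04 -1.e+00] F [-0.4 -0.1  0.5] w 0.0853 q [-0.44  0.37  1.73 -0.    1.05 -0.58]
8 x [0,0,-0.000, 0.02748,0.01783,-0.00000]
1 x [0,0,0.437, 0.00000,0.00000,-0.00000]
4 x [0,0,-0.000, 0.00000,0.00000,0.02444]
arc 18 x [0,0,5.417, 0.00031,-0.00661,0]
```

Move over the hook, then picture the carousel.

Call:
{"op": "send_rows", "data": {"increments": [[0,0,0,0.0275,0.0178,0,0],[0,0,0,0.0275,0.0178,0,0],[0,0,0,0.0275,0.0178,0,0],[0,0,0,0.0275,0.0178,0,0],[0,0,0,0.0275,0.0178,0,0],[0,0,0,0.0275,0.0178,0,0],[0,0,0,0.0275,0.0178,0,0],[0,0,0.4,0.0275,0.0178,0,0]]}}

```text
t: 14.88
ee_pos: [0.6064, 0.1281, 0.3036]
tool_rot: [-0.0, 0.661, 0.75, -0.0]
contact_force: [0.7, -1.3, -0.2]
grip_width: 0.0855
```

```bash
python3 - <<'E'
from h import *
from calc import *
c=cur()
p,d=read_camera("side"); cv2.imwrite("pics/s3.png",cv2.resize(p[140:400,170:440],None,fx=2.3,fy=2.3,interpolation=2));cv2.imwrite("pics/s3full.png",p)
p,d=read_camera("top"); cv2.imwrite("pics/t3.png",cv2.resize(p[120:260,200:430],None,fx=3.4,fy=3.4,interpolation=2));cv2.imwrite("pics/t3full.png",p)
E
```

```text
t 14.8833 pos [0.6064 0.1281 0.3036] psi 7.21 zdown [-9.e-04 -1.e-04 -1.e+00] F [ 0.7 -1.3 -0.2] w 0.0855 q [ 0.03  0.52  1.45 -0.    1.18 -0.1 ]
```

View pics/s3.png

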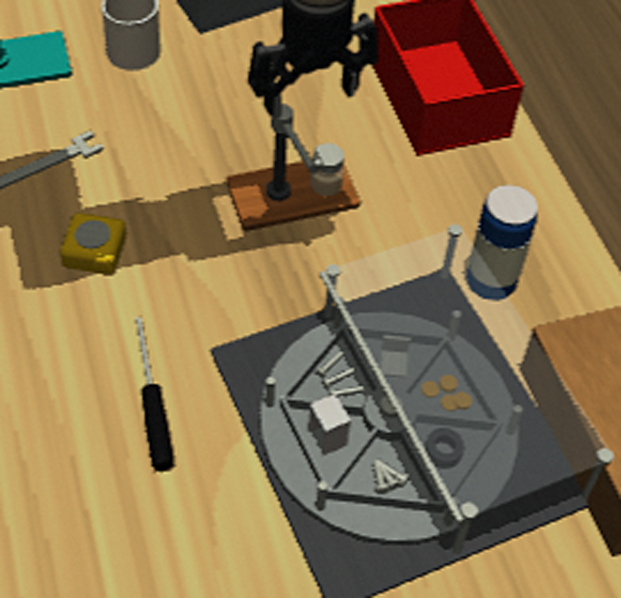

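View pics/t3.png

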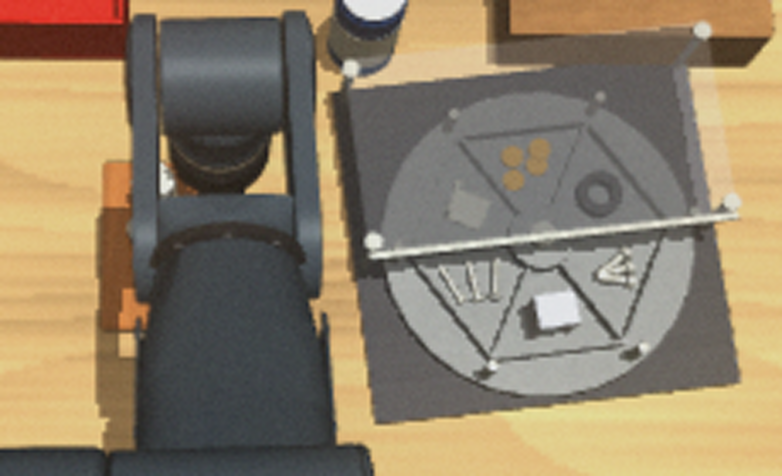

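```bash
python3 - <<'E'
from h import *
from fit import ray
C=np.array([.6185,-.1625])
T=lambda U,V:((U+.5)/3.4-.5+200,(V+.5)/3.4-.5+120)
S=lambda U,V:((U+.5)/2.3-.5+170,(V+.5)/2.3-.5+140)
for n,uv in[("top",T(492,366)),("top",T(643,349)),("top",T(453,115)),("top",T(600,98)),("side",S(270,382)),("side",S(322,486)),("side",S(515,409)),("side",S(455,316))]:
    v=ray(n,uv,.072)[:2]-C;a=np.rad2deg(np.arctan2(v[1],v[0]))%360;print(n,round(np.hypot(*v),4),round(a,2),"mod60",round((a-157)%60,2))
b=cv2.imread("pics/s3full.png");a=cv2.imread("pics/t3full.png")
A=a[195:230,350:376];B=b[305:345,295:330]
cv2.imwrite("pics/c3.png",np.hstack([cv2.resize(A,(416,560),interpolation=0),cv2.resize(B,(350,400),interpolation=0)[:560] if 0 else cv2.copyMakeBorder(cv2.resize(B,(350,400),interpolation=0),0,160,0,0,0)]))
E
```

```text
top 0.1352 157.05 mod60 0.05
top 0.1356 216.93 mod60 59.93
top 0.1345 37.99 mod60 0.99
top 0.1333 337.33 mod60 0.33
side 0.135 158.47 mod60 1.47
side 0.1369 217.56 mod60 0.56
side 0.1321 336.58 mod60 59.58
side 0.13 36.84 mod60 59.84
```

View pics/c3.png

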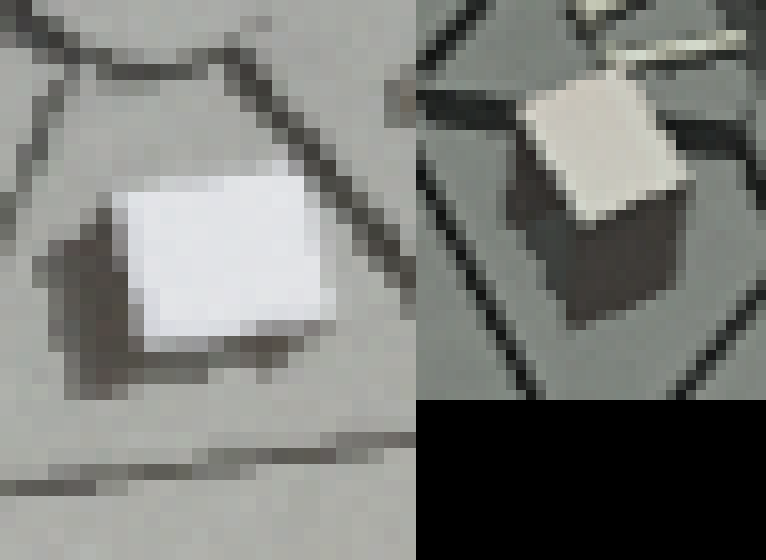

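```bash
cat > br.py <<'E'
from h import *
from fit import ray
def meas(img,n,box,z,thr):
    g=cv2.cvtColor(img,cv2.COLOR_BGR2GRAY).astype(np.uint8);x0,y0,x1,y1=box
    m=np.zeros_like(g);m[y0:y1,x0:x1]=(g[y0:y1,x0:x1]>thr)
    k,l,st,_=cv2.connectedComponentsWithStats(m,connectivity=4);i=1+np.argmax(st[1:,4])
    v,u=np.where(l==i);P=[]
    for a,b in zip(u,v):
        for du in(-.5,.5):
            for dv in(-.5,.5):P.append(ray(n,(a+du,b+dv),z)[:2])
    P=np.array(P,np.float32)*1000
    r=cv2.minAreaRect(P);print(n,st[i],"rect",np.round(r[0],1),np.round(r[1],1),r[2],"mean",P.mean(0))
E
python3 - <<'E'
from br import *
a=cv2.imread("pics/t3full.png");b=cv2.imread("pics/s3full.png")
for t in(195,205,212):meas(a,"top",(352,200,374,220),.077,t)
for t in(170,185):meas(b,"side",(300,310,325,330),.077,t)
E
```

```text
top [357 205  14  11 112] rect [ 545.6 -168.1] [32.5 38.8] 9.329520225524902 mean [ 545.32965 -168.19072]
top [358 206  13  10 107] rect [ 544.8 -169.2] [30.7 39.2] 0.3598712086677551 mean [ 544.9379  -168.25993]
top [358 206  12  10 101] rect [ 544.8 -168. ] [30.7 36.4] 0.359449177980423 mean [ 544.9442  -168.09828]
side [306 310  16  17 149] rect [ 547.6 -165.5] [38.4 42.7] 6.550131797790527 mean [ 544.74994 -167.54341]
side [306 312  16  15 131] rect [ 544.  -168.4] [30.4 37.5] 8.141385078430176 mean [ 543.86755 -168.4713 ]
```

Call:
{"op": "send_rows", "data": {"increments": [[0,0,0,-0.0007,-0.0017,0.0244,0],[0,0,0,0,0,0.0244,0],[0,0,0,0,0,0.0244,0],[0,0,0,0,0,0.0244,0],[0,0,0,0,0,0,150],[0,0,0,0,0,0,213],[0,0,0,0,0,0,213],[0,0,0,0,0,0,213]]}}

```text
t: 15.65
ee_pos: [0.6056, 0.1254, 0.2083]
tool_rot: [0.001, 0.661, 0.75, 0.001]
contact_force: [-0.3, 0.7, -0.2]
grip_width: 0.0389
```

Call:
{"op": "send_rows", "data": {"increments": [[0,0,0,0,0,0,213],[0,0,0,0,0,0,213],[0,0,0,0,0,0,213]]}}

```text
t: 15.9
ee_pos: [0.6049, 0.1257, 0.2075]
tool_rot: [0.001, 0.661, 0.75, 0.001]
contact_force: [0.1, 0.4, -0.1]
grip_width: 0.0139
```

```bash
python3 - <<'E'
from h import *
from calc import *
c=cur()
p,d=read_camera("side"); cv2.imwrite("pics/s4.png",cv2.resize(p[130:250,230:360],None,fx=4.5,fy=4.5,interpolation=2))
E
```

```text
t 15.9 pos [0.6049 0.1257 0.2075] psi 7.2 zdown [ 0.0018 -0.     -1.    ] F [ 0.1  0.4 -0.1] w 0.0139 q [ 0.02  0.64  1.54 -0.    0.97 -0.1 ]
```

View pics/s4.png

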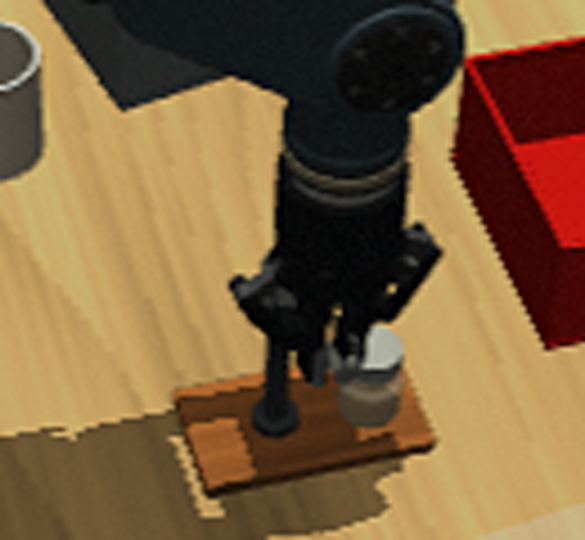

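Call:
{"op": "send_rows", "data": {"increments": [[0,0,5.4,0.0003,-0.0067,0,213],[0,0,5.4,0.0003,-0.0067,0,213],[0,0,5.4,0.0003,-0.0067,0,213],[0,0,5.4,0.0003,-0.0067,0,213],[0,0,5.4,0.0003,-0.0067,0,213],[0,0,5.4,0.0003,-0.0067,0,213]]}}

```text
t: 16.45
ee_pos: [0.5657, 0.1317, 0.207]
tool_rot: [0.001, 0.846, 0.534, 0.001]
contact_force: [1.0, -0.4, 0.1]
grip_width: 0.0143
```

```bash
python3 - <<'E'
from h import *
from calc import *
c=cur();v=np.array(c[:2])-[.5957,.1966];print(np.hypot(*v),np.rad2deg(np.arctan2(v[1],v[0]))%360)
E
```

```text
t 16.45 pos [0.5657 0.1317 0.207 ] psi -25.47 zdown [ 2.e-03 -4.e-04 -1.e+00] F [ 1.  -0.4  0.1] w 0.0143 q [ 0.04  0.6   1.63 -0.    0.91  0.48]
0.07151577051962091 245.18372087149223
```

Call:
{"op": "send_rows", "data": {"increments": [[0,0,5.4,0.0003,-0.0067,0,213],[0,0,5.4,0.0003,-0.0067,0,213],[0,0,5.4,0.0003,-0.0067,0,213],[0,0,5.4,0.0003,-0.0067,0,213],[0,0,5.4,0.0003,-0.0067,0,213],[0,0,5.4,0.0003,-0.0067,0,213]]}}

```text
t: 16.95
ee_pos: [0.5355, 0.158, 0.2069]
tool_rot: [0.0, 0.961, 0.277, 0.0]
contact_force: [0.8, -1.8, 0.1]
grip_width: 0.0142
```

Call:
{"op": "send_rows", "data": {"increments": [[0,0,5.4,0.0003,-0.0067,0,213],[0,0,5.4,0.0003,-0.0067,0,213],[0,0,5.4,0.0003,-0.0067,0,213],[0,0,5.4,0.0003,-0.0067,0,213],[0,0,5.4,0.0003,-0.0067,0,213],[0,0,5.4,0.0003,-0.0067,0,213],[0,0,0,0,0,0,213]]}}

```text
t: 17.53
ee_pos: [0.5242, 0.197, 0.2067]
tool_rot: [-0.0, 1.0, -0.0, 0.0]
contact_force: [0.9, 0.9, -0.1]
grip_width: 0.0139
```

```bash
python3 - <<'E'
from h import *
from calc import *
c=cur();v=np.array(c[:2])-[.5957,.1966];print(np.hypot(*v),np.rad2deg(np.arctan2(v[1],v[0]))%360)
plan(c,[(.5957-.0715,.1966,.206,c[3],1),(.5957-.0715,.1966,.206,-90,1)])
p,d=read_camera("side"); cv2.imwrite("pics/s5.png",cv2.resize(p[130:250,220:350],None,fx=4.5,fy=4.5,interpolation=2))
E
```

```text
t 17.5333 pos [0.5242 0.197  0.2067] psi -90.02 zdown [ 6.e-04  3.e-04 -1.e+00] F [ 0.9  0.9 -0.1] w 0.0139 q [0.16 0.57 1.69 0.   0.88 1.73]
0.07145949487025181 179.6460251827725
1 x [0,0,-0.000, -0.00004,0.00044,0.00074]
1 x [0,0,-0.024, 0.00000,-0.00000,-0.00000]
```

View pics/s5.png

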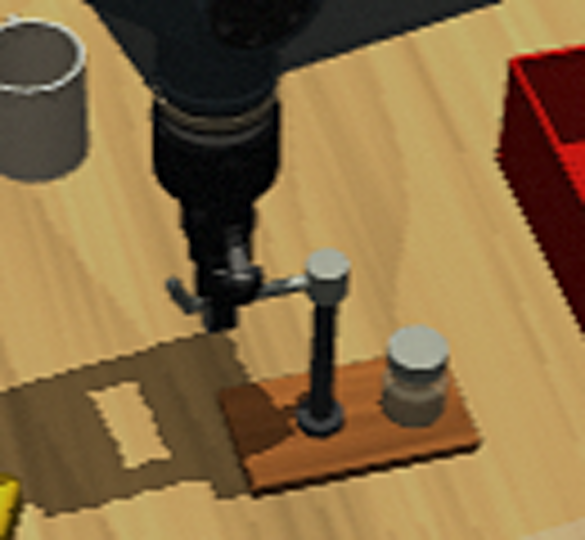

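Call:
{"op": "send_rows", "data": {"increments": [[0,0,0,0,0.0004,0,255],[0,0,0,0,0,0,255],[0,0,0,0,0,0,255],[0,0,0,0,0,0,255],[0,0,0,0,0,0,0],[0,0,0,0,0,0,0],[0,0,0,0,0,0,0],[0,0,0,0,0,0,0]]}}

```text
t: 18.25
ee_pos: [0.5244, 0.1954, 0.2063]
tool_rot: [0.0, 1.0, -0.0, -0.0]
contact_force: [-0.0, 0.0, -0.9]
grip_width: 0.0569
```

Call:
{"op": "send_rows", "data": {"increments": [[0,0,0,0,0,0,0],[0,0,0,0,0,-0.02,0],[0,0,0,0,0,-0.025,0],[0,0,0,0,0,-0.025,0],[0,0,0,0,0,-0.02,0]]}}

```text
t: 18.67
ee_pos: [0.5246, 0.1957, 0.2979]
tool_rot: [0.0, 1.0, -0.0, 0.001]
contact_force: [0.8, 0.3, 0.7]
grip_width: 0.085
```

```bash
python3 - <<'E'
from calc import *
c=cur()
plan(c,[(.5447,-.168,c[2],c[3],12),(.5447,-.168,c[2],-82,1)])
E
```

```text
t 18.6667 pos [0.5246 0.1957 0.2979] psi -90.01 zdown [ 0.001 -0.    -1.   ] F [0.8 0.3 0.7] w 0.085 q [ 0.16  0.45  1.61 -0.    1.09  1.73]
12 x [0,0,-0.000, 0.00168,0.03031,-0.00000]
1 x [0,0,-8.005, 0.00000,-0.00000,-0.00000]
```

Call:
{"op": "send_rows", "data": {"increments": [[0,0,0,0.0017,0.0303,0,0],[0,0,0,0.0017,0.0303,0,0],[0,0,0,0.0017,0.0303,0,0],[0,0,0,0.0017,0.0303,0,0],[0,0,0,0.0017,0.0303,0,0],[0,0,0,0.0017,0.0303,0,0]]}}

```text
t: 19.17
ee_pos: [0.5343, 0.0125, 0.2965]
tool_rot: [0.0, 1.0, 0.0, 0.0]
contact_force: [0.1, 1.1, -0.3]
grip_width: 0.0854
```

Call:
{"op": "send_rows", "data": {"increments": [[0,0,0,0.0017,0.0303,0,0],[0,0,0,0.0017,0.0303,0,0],[0,0,0,0.0017,0.0303,0,0],[0,0,0,0.0017,0.0303,0,0],[0,0,0,0.0017,0.0303,0,0],[0,0,0,0.0017,0.0303,0,0],[0,0,-4,0,0,0,0],[0,0,-4,0,0,0,0]]}}

```text
t: 19.83
ee_pos: [0.5447, -0.1703, 0.2962]
tool_rot: [0.0, 0.998, 0.07, 0.0]
contact_force: [-0.6, -0.3, 0.0]
grip_width: 0.0855
```

```bash
python3 - <<'E'
from h import *
from calc import *
c=cur()
plan(c,[(.5447,-.168,c[2],c[3],1),(.5447,-.168,c[2],-82,1),(.5447,-.168,.116,-82,8)])
p,d=read_camera("top"); cv2.imwrite("pics/t6f.png",p)
q,d=read_camera("side"); cv2.imwrite("pics/s6f.png",q)
cv2.imwrite("pics/t6.png",np.hstack([cv2.resize(p[155:235,205:275],None,fx=5.5,fy=5.5,interpolation=2),cv2.resize(q[170:250,255:325],None,fx=5.5,fy=5.5,interpolation=2)]))
E
```

```text
t 19.8333 pos [ 0.5447 -0.1703  0.2962] psi -82.01 zdown [ 2.e-04 -4.e-04 -1.e+00] F [-0.6 -0.3  0. ] w 0.0855 q [-0.5   0.46  1.58 -0.    1.1   0.93]
1 x [0,0,-0.000, 0.00035,-0.00226,-0.00000]
1 x [0,0,-0.015, 0.00000,0.00000,-0.00000]
8 x [0,0,0.000, 0.00000,0.00000,0.02252]
```

View pics/t6.png

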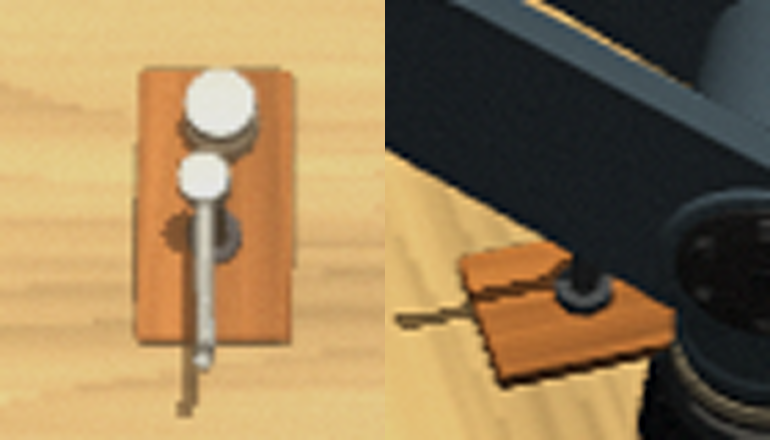

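```bash
python3 - <<'E'
from fit import *
T=lambda U,V:((U+.5)/5.5-.5+205,(V+.5)/5.5-.5+155)
o=[ray("top",T(204,176),.163),ray("top",T(203,357),.176),ray("top",T(206,215),.15),ray("top",T(207,330),.15)]
for q in o: print(q.round(4))
for q in [(140,69),(293,70),(292,340),(136,340)]: print(ray("top",T(*q),.012)[:2].round(4))
E
```

```text
[0.5957 0.1963 0.163 ]
[0.4976 0.1949 0.176 ]
[0.5778 0.1955 0.15  ]
[0.5165 0.1941 0.15  ]
[0.6955 0.2407]
[0.6955 0.1521]
[0.5366 0.1514]
[0.536  0.2401]
```

Call:
{"op": "send_rows", "data": {"increments": [[0,0,0,0.0003,-0.0023,0.0225,0],[0,0,0,0,0,0.0225,0],[0,0,0,0,0,0.0225,0],[0,0,0,0,0,0.0225,0],[0,0,0,0,0,0.0225,0],[0,0,0,0,0,0.0225,0],[0,0,0,0,0,0,0]]}}

```text
t: 20.52
ee_pos: [0.5424, -0.164, 0.1576]
tool_rot: [-0.002, 0.998, 0.069, -0.004]
contact_force: [0.2, 0.6, 0.6]
grip_width: 0.0856
```

```bash
python3 - <<'E'
from h import *
from calc import *
c=cur()
plan(c,[(.5447,-.168,c[2],c[3],1),(.5447,-.168,c[2],-82,1),(.5447,-.168,.116,-82,2)])
q,d=read_camera("side"); cv2.imwrite("pics/s7.png",cv2.resize(q[250:390,260:400],None,fx=4.2,fy=4.2,interpolation=2))
E
```

```text
t 20.5167 pos [ 0.5424 -0.164   0.1576] psi -82.06 zdown [-0.0077  0.004  -1.    ] F [0.2 0.6 0.6] w 0.0856 q [-0.49  0.66  1.69 -0.    0.8   0.94]
1 x [0,0,-0.000, 0.00171,0.00430,-0.00000]
1 x [0,0,-0.063, 0.00000,0.00000,-0.00000]
2 x [0,0,0.000, 0.00000,0.00000,0.02078]
```

View pics/s7.png

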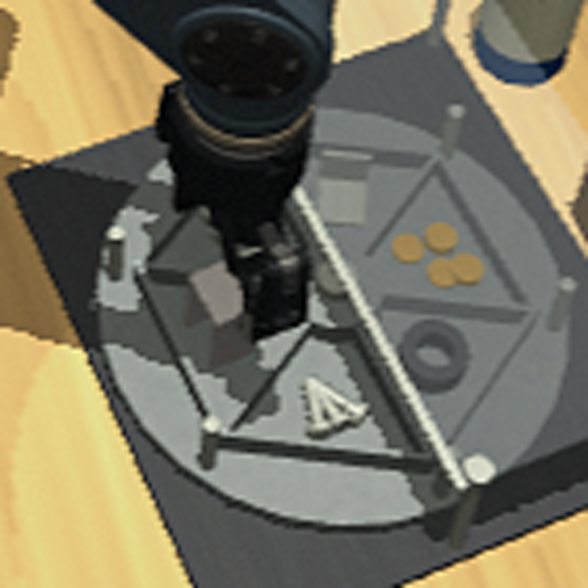

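Call:
{"op": "send_rows", "data": {"increments": [[0,0,0,0,0,0,0],[0,0,0,0,0,0,0],[0,0,0,0,0,0,0]]}}

```text
t: 20.82
ee_pos: [0.5456, -0.1659, 0.1631]
tool_rot: [0.001, 0.998, 0.07, 0.001]
contact_force: [0.2, -0.5, -0.3]
grip_width: 0.0853
```

```bash
python3 - <<'E'
from h import *
from calc import *
c=cur()
plan(c,[(.5447,-.168,c[2],c[3],1),(.5447,-.168,c[2],-82,1),(.5447,-.168,.116,-82,2)])
E
```

```text
t 20.8167 pos [ 0.5456 -0.1659  0.1631] psi -82.01 zdown [ 0.0029 -0.0016 -1.    ] F [ 0.2 -0.5 -0.3] w 0.0853 q [-0.49  0.65  1.69 -0.    0.8   0.94]
1 x [0,0,-0.000, -0.00114,0.00197,-0.00000]
1 x [0,0,-0.015, 0.00000,0.00000,-0.00000]
2 x [0,0,0.000, 0.00000,0.00000,0.02353]
```

Call:
{"op": "send_rows", "data": {"increments": [[0,0,0,-0.001,0.002,0.0157,0],[0,0,0,0,0,0.0157,0],[0,0,0,0,0,0.0157,0],[0,0,0,0,0,0,0],[0,0,0,0,0,0,0],[0,0,0,0,0,0,0]]}}

```text
t: 21.32
ee_pos: [0.5446, -0.168, 0.1156]
tool_rot: [0.001, 0.998, 0.07, 0.001]
contact_force: [0.3, 0.1, -0.8]
grip_width: 0.0855
```

```bash
python3 - <<'E'
from calc import *
c=cur()
plan(c,[(.5447,-.168,c[2],c[3],1)])
E
```

```text
t 21.3167 pos [ 0.5446 -0.168   0.1156] psi -82.01 zdown [ 0.0019 -0.0011 -1.    ] F [ 0.3  0.1 -0.8] w 0.0855 q [-0.5   0.73  1.71 -0.    0.7   0.94]
1 x [0,0,-0.000, 0.00007,0.00002,-0.00000]
```

Spot on. Close with 30 N.

Call:
{"op": "send_rows", "data": {"increments": [[0,0,0,0,0,0,100],[0,0,0,0,0,0,130],[0,0,0,0,0,0,160],[0,0,0,0,0,0,200],[0,0,0,0,0,0,200],[0,0,0,0,0,0,200],[0,0,0,0,0,0,200]], "force": 30}}

```text
t: 21.9
ee_pos: [0.5442, -0.1678, 0.1149]
tool_rot: [0.0, 0.998, 0.07, 0.0]
contact_force: [-1.6, 1.1, 5.3]
grip_width: 0.0359
```

Call:
{"op": "send_rows", "data": {"increments": [[0,0,0,0,0,-0.008,200],[0,0,0,0,0,-0.02,200],[0,0,0,0,0,-0.03,200],[0,0,0,0,0,-0.03,200],[0,0,0,0,0,-0.03,200],[0,0,0,0,0,-0.03,200],[0,0,0,0,0,-0.025,200],[0,0,0,0,0,-0.01,200]]}}

```text
t: 22.57
ee_pos: [0.5451, -0.1682, 0.3012]
tool_rot: [0.002, 0.998, 0.07, 0.003]
contact_force: [0.6, -0.2, -0.2]
grip_width: 0.0358
```

```bash
python3 - <<'E'
from h import *
from calc import *
c=cur()
q,d=read_camera("side"); cv2.imwrite("pics/s8.png",cv2.resize(q[190:390,240:400],None,fx=3,fy=3,interpolation=2))
E
```

```text
t 22.5667 pos [ 0.5451 -0.1682  0.3012] psi -82.0 zdown [ 0.0058 -0.0032 -1.    ] F [ 0.6 -0.2 -0.2] w 0.0358 q [-0.5   0.46  1.58  0.    1.1   0.94]
```

View pics/s8.png

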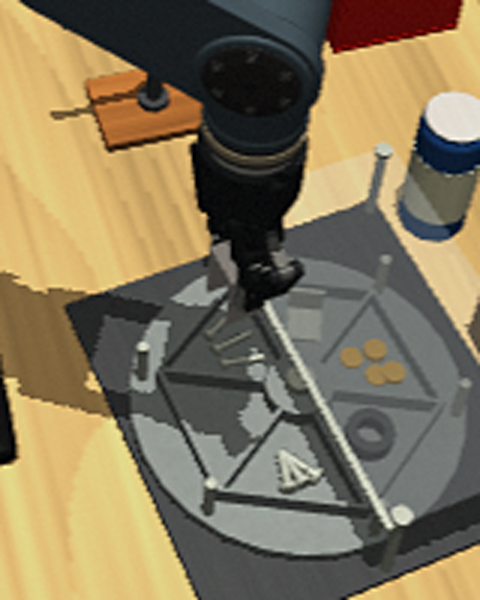

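Call:
{"op": "send_rows", "data": {"increments": [[0,0,3.7,0,0,0,200],[0,0,3.7,0,0,0,200],[0,0,0,0.0003,-0.013,0,200],[0,0,0,0.0003,-0.026,0,200],[0,0,0,0.0003,-0.026,0,200],[0,0,0,0.0003,-0.026,0,200],[0,0,0,0.0003,-0.026,0,200],[0,0,0,0.0003,-0.026,0,200]]}}

```text
t: 23.28
ee_pos: [0.5431, -0.0224, 0.2957]
tool_rot: [-0.001, 1.0, 0.006, -0.002]
contact_force: [-0.6, 0.1, -1.4]
grip_width: 0.036
```

Call:
{"op": "send_rows", "data": {"increments": [[0,0,0,0.0003,-0.026,0,200],[0,0,0,0.0003,-0.026,0,200],[0,0,0,0.0003,-0.026,0,200],[0,0,0,0.0003,-0.026,0,200],[0,0,0,0.0003,-0.026,0,200],[0,0,0,0.0003,-0.026,0,200],[0,0,0,0.0003,-0.026,0,200],[0,0,0,0.0003,-0.026,0,200]]}}

```text
t: 23.95
ee_pos: [0.543, 0.1854, 0.2956]
tool_rot: [0.0, 1.0, 0.006, -0.002]
contact_force: [0.1, 0.4, -1.2]
grip_width: 0.0357
```

Call:
{"op": "send_rows", "data": {"increments": [[0,0,0,0.0003,-0.02,0,200],[0,0,0,0.0003,-0.018,0,200],[0,0,0,0,0,0,200],[0,0,0,0,0,0,200],[0,0,0,0,0,0,200],[0,0,0,0,0,0,200]]}}

```text
t: 24.45
ee_pos: [0.5443, 0.2206, 0.2966]
tool_rot: [0.0, 1.0, 0.005, -0.001]
contact_force: [0.3, -0.1, -0.6]
grip_width: 0.036
```

```bash
python3 - <<'E'
from h import *
from calc import *
c=cur()
plan(c,[(.5457,.1952,c[2],c[3],1),(.5457,.1952,c[2],-89.4,1),(.5457,.1952,.199,-89.4,8)])
q,d=read_camera("side"); cv2.imwrite("pics/s9.png",cv2.resize(q[100:250,200:350],None,fx=4,fy=4,interpolation=2))
E
```

```text
t 24.45 pos [0.5443 0.2206 0.2966] psi -89.42 zdown [-1.6e-03 -6.0e-04 -1.0e+00] F [ 0.3 -0.1 -0.6] w 0.036 q [ 0.2   0.49  1.54 -0.    1.12  1.76]
1 x [0,0,-0.000, 0.00114,0.02545,-0.00000]
1 x [0,0,-0.024, 0.00000,0.00000,-0.00000]
8 x [0,0,-0.000, 0.00000,0.00000,0.01220]
```

View pics/s9.png

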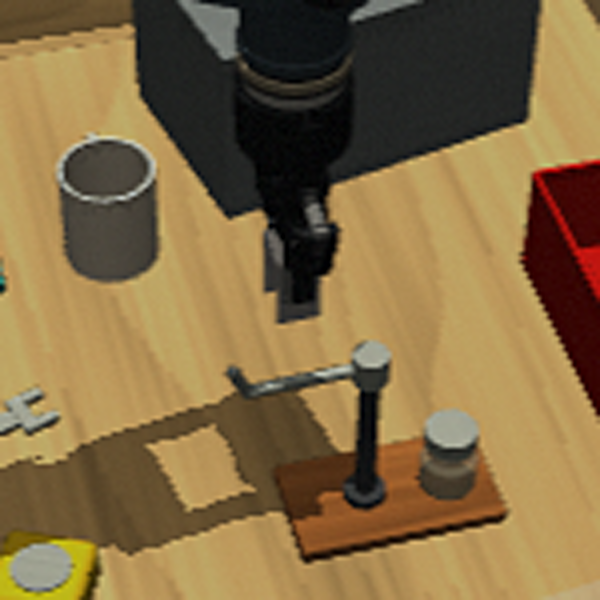

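Call:
{"op": "send_rows", "data": {"increments": [[0,0,0,0.0007,0.0127,0,200],[0,0,0,0.0007,0.0127,0,200],[0,0,0,0,0,0,200],[0,0,0,0,0,0.015,200],[0,0,0,0,0,0.015,200],[0,0,0,0,0,0,200],[0,0,0,0,0,0,200],[0,0,0,0,0,0,200]]}}

```text
t: 25.17
ee_pos: [0.5468, 0.1957, 0.2679]
tool_rot: [-0.0, 1.0, 0.005, 0.0]
contact_force: [1.1, 0.4, -1.4]
grip_width: 0.0355
```

```bash
python3 - <<'E'
from h import *
from calc import *
c=cur()
plan(c,[(.5457,.1952,c[2],c[3],1),(.5457,.1952,.199,c[3],8)])
q,d=read_camera("side"); cv2.imwrite("pics/s10.png",cv2.resize(q[120:250,210:340],None,fx=4.5,fy=4.5,interpolation=2))
E
```

```text
t 25.1667 pos [0.5468 0.1957 0.2679] psi -89.44 zdown [ 9.e-04  2.e-04 -1.e+00] F [ 1.1  0.4 -1.4] w 0.0355 q [0.15 0.51 1.58 0.   1.05 1.71]
1 x [0,0,-0.000, -0.00114,0.00044,-0.00000]
8 x [0,0,-0.000, 0.00000,0.00000,0.00861]
```

View pics/s10.png

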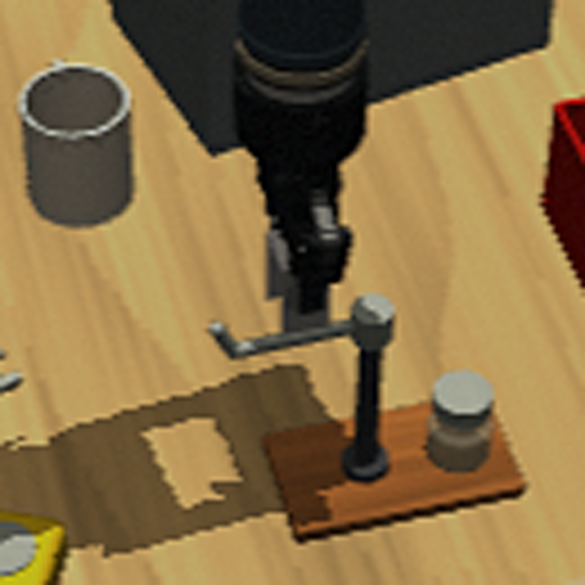

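Call:
{"op": "send_rows", "data": {"increments": [[0,0,0,-0.0011,0.0004,0.01,200],[0,0,0,0,0,0.014,200],[0,0,0,0,0,0.014,200],[0,0,0,0,0,0.014,200],[0,0,0,0,0,0,200],[0,0,0,0,0,0,200]]}}

```text
t: 25.72
ee_pos: [0.5449, 0.1956, 0.2147]
tool_rot: [0.0, 1.0, 0.005, -0.001]
contact_force: [-0.2, -0.3, -0.6]
grip_width: 0.0359
```

```bash
python3 - <<'E'
from h import *
from calc import *
c=cur()
q,d=read_camera("side"); cv2.imwrite("pics/s11.png",cv2.resize(q[140:240,225:335],None,fx=5.5,fy=5.5,interpolation=2))
E
```

```text
t 25.7167 pos [0.5449 0.1956 0.2147] psi -89.4 zdown [-1.6e-03 -3.0e-04 -1.0e+00] F [-0.2 -0.3 -0.6] w 0.0359 q [ 0.15  0.58  1.63 -0.    0.93  1.71]
```

View pics/s11.png

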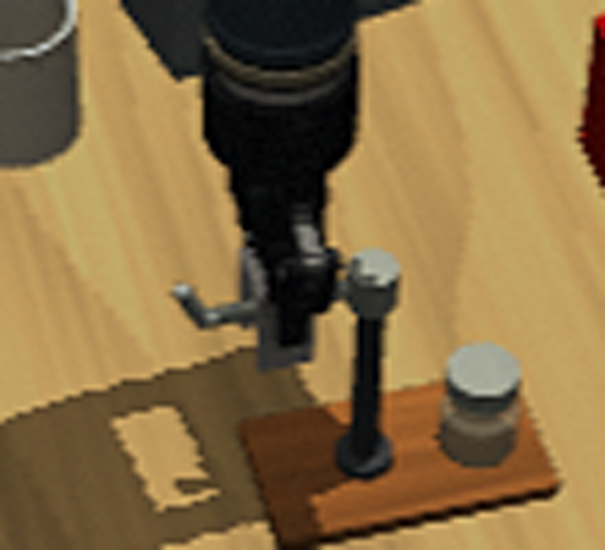

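Call:
{"op": "send_rows", "data": {"increments": [[0,0,0,0,0,0.006,200],[0,0,0,0,0,0.005,200],[0,0,0,0,0,0.003,200],[0,0,0,0,0,0.002,200],[0,0,0,0,0,0,200],[0,0,0,0,0,0,200]]}}

```text
t: 26.27
ee_pos: [0.5453, 0.1956, 0.1993]
tool_rot: [0.0, 1.0, 0.005, -0.0]
contact_force: [-0.3, 0.0, -0.2]
grip_width: 0.0353
```

Call:
{"op": "send_rows", "data": {"increments": [[0,0,0,0,0,0.001,200],[0,0,0,0,0,0.0005,200],[0,0,0,0,0,0,200]]}}

```text
t: 26.52
ee_pos: [0.5453, 0.1955, 0.1978]
tool_rot: [0.0, 1.0, 0.005, 0.0]
contact_force: [1.5, -0.1, -1.3]
grip_width: 0.0358
```

Call:
{"op": "send_rows", "data": {"increments": [[0,0,0,0,0,0.0007,200],[0,0,0,0,0,0,200]]}}

```text
t: 26.68
ee_pos: [0.5453, 0.1955, 0.1971]
tool_rot: [0.0, 1.0, 0.005, -0.0]
contact_force: [-0.6, 0.5, -1.2]
grip_width: 0.036
```

Call:
{"op": "send_rows", "data": {"increments": [[0,0,0,0,0,0.0007,200],[0,0,0,0,0,0,200]]}}

```text
t: 26.85
ee_pos: [0.5453, 0.1956, 0.1969]
tool_rot: [0.0, 1.0, 0.005, 0.0]
contact_force: [-0.5, -1.0, 3.3]
grip_width: 0.0359
```

Call:
{"op": "send_rows", "data": {"increments": [[0,0,0,0,0,0.0005,200],[0,0,0,0,0,0,200]]}}

```text
t: 27.02
ee_pos: [0.5453, 0.1956, 0.1968]
tool_rot: [0.0, 1.0, 0.005, 0.0]
contact_force: [-2.2, -0.4, 5.6]
grip_width: 0.0361
```

Call:
{"op": "send_rows", "data": {"increments": [[0,0,0,0,0,-0.0005,200],[0,0,0,0,0,0,135],[0,0,0,0,0,0,120],[0,0,0,0,0,0,100],[0,0,0,0,0,0,70],[0,0,0,0,0,0,40],[0,0,0,0,0,0,20],[0,0,0,0,0,0,0]]}}

```text
t: 27.68
ee_pos: [0.5453, 0.1955, 0.1963]
tool_rot: [0.0, 1.0, 0.005, -0.0]
contact_force: [-0.0, -0.3, -0.1]
grip_width: 0.0852
```

Call:
{"op": "send_rows", "data": {"increments": [[0,0,0,0,0,0,0],[0,0,0,0,0,0,0]]}}

```text
t: 27.85
ee_pos: [0.5453, 0.1956, 0.1964]
tool_rot: [0.0, 1.0, 0.005, 0.0]
contact_force: [0.1, 0.3, 0.2]
grip_width: 0.0851
```

```bash
python3 - <<'E'
from h import *
from calc import *
c=cur()
q,d=read_camera("side"); cv2.imwrite("pics/s12.png",cv2.resize(q[140:240,225:335],None,fx=5.5,fy=5.5,interpolation=2))
E
```

```text
t 27.85 pos [0.5453 0.1956 0.1964] psi -89.4 zdown [ 0. -0. -1.] F [0.1 0.3 0.2] w 0.0851 q [ 0.15  0.61  1.64 -0.    0.89  1.71]
```

View pics/s12.png

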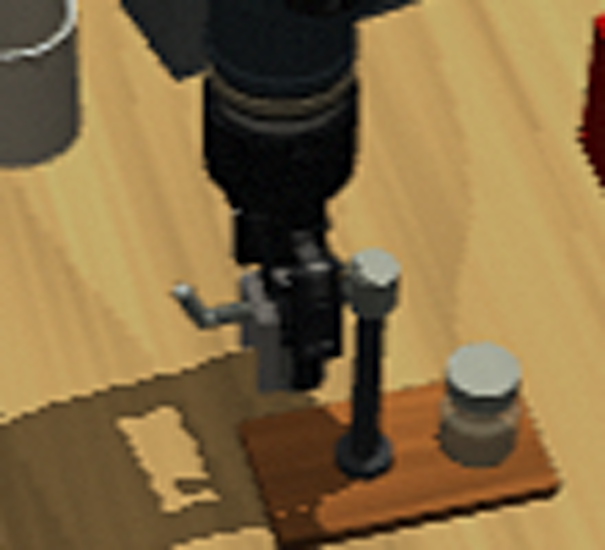

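Hanging. Retreat straight up, then aside toward the carousel at height.

Call:
{"op": "send_rows", "data": {"increments": [[0,0,0,0,0,-0.01,0],[0,0,0,0,0,-0.015,0],[0,0,0,0,0,-0.025,0],[0,0,0,0,0,-0.03,0],[0,0,0,0,0,-0.03,0]]}}

```text
t: 28.32
ee_pos: [0.5449, 0.1955, 0.3078]
tool_rot: [0.0, 1.0, 0.005, -0.001]
contact_force: [-0.3, 0.3, -0.4]
grip_width: 0.0857
```

Call:
{"op": "send_rows", "data": {"increments": [[0,0,0,-0.008,0.025,0,0],[0,0,0,-0.008,0.03,0,0],[0,0,0,-0.008,0.03,0,0],[0,0,0,-0.008,0.03,0,0],[0,0,0,-0.008,0.03,0,0],[0,0,0,-0.008,0.03,0,0],[0,0,0,-0.008,0.03,0,0],[0,0,0,0,0.01,0,0]]}}

```text
t: 28.98
ee_pos: [0.4903, -0.0229, 0.3072]
tool_rot: [0.001, 1.0, 0.004, -0.0]
contact_force: [0.2, 0.3, -0.2]
grip_width: 0.0853
```

```bash
python3 - <<'E'
from h import *
from calc import *
c=cur()
p,d=read_camera("top"); q,e=read_camera("side");cv2.imwrite("pics/t13f.png",p)
cv2.imwrite("pics/t13.png",cv2.resize(p[100:300,190:430],None,fx=3,fy=3,interpolation=2))
cv2.imwrite("pics/t13b.png",np.hstack([cv2.resize(p[155:235,205:275],None,fx=5.5,fy=5.5,interpolation=2),cv2.resize(q[170:250,255:325],None,fx=5.5,fy=5.5,interpolation=2)]))
E
```

```text
t 28.9833 pos [ 0.4903 -0.0229  0.3072] psi -89.56 zdown [-2.0e-04 -1.4e-03 -1.0e+00] F [ 0.2  0.3 -0.2] w 0.0853 q [-0.27  0.34  1.76 -0.    1.04  1.29]
```

View pics/t13.png

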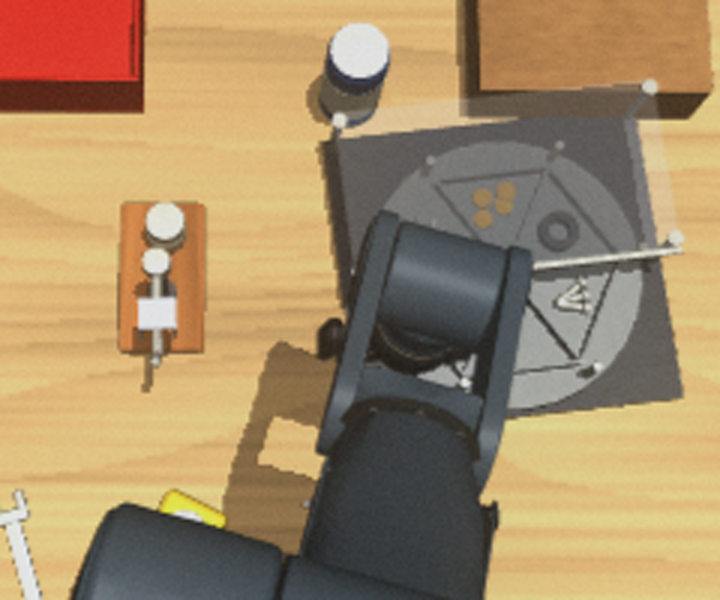

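View pics/t13b.png

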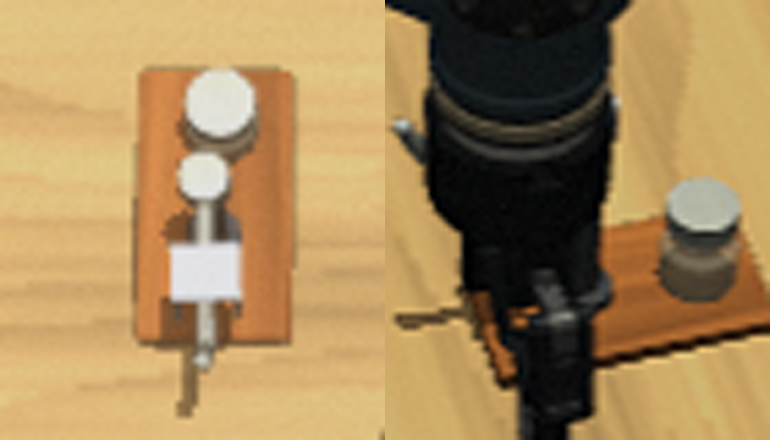

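```bash
python3 - <<'E'
from plant import *
print(close_job())
E
```

```text
the job is handed in; nothing more can be done
None
```

The bracket now hangs astride the wooden stand's hook arm, about 50 mm out from the post, and the hook still faces front. I handed the job in at about 29 s of the 72 s allowed.

**What I did:**
1. I turned the carousel about 125° clockwise by two of its rim pins.
2. I swung the hook round from about 97° to the front.
3. I lifted the bracket out across its legs and lowered it over the arm until a light contact of about 5 N.
4. I let go and pulled the arm well clear.

**What the checks showed:**
- **Carousel:** before I took the bracket out, most sightings of the pins put the pocket within about 1° of square to the opening. One side-camera sighting read 1.5° off.
- **Hook:** it points to the front within about 1° (it measured roughly +1°). The last top picture shows its tip unmoved after I let go.
- **Bracket:** the last top picture shows it level on the arm, and the gripper touched nothing.
- **Other things:** the collar and the jar were in place in the last pictures, and so was the part of the tape that showed. In the last pictures the arm hid the angle piece. It was in its pocket when I lifted the bracket out, and nothing went near it after that. I did not check the screwdriver separately at the end.

One move with the bracket in hand overshot the hook by about 25 mm, high above everything. I corrected it before lowering.

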